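# Clamp a mortar bar in the length gauge with the thumb-release carriage

## Task

Close the length gauge on the mortar bar that lies in its trough: hold the release button on top of the sliding carriage down, slide the carriage so that its spring tip pushes the bar along the trough against the end stop and the tip is driven in about half-way, then let the button up so that the carriage latches there (it may slip back to the nearest notch). Move the bar only with the carriage, never by touching it or by ramming it hard, and leave the brass mould, the mortar cube and the steel ring beside the gauge where they are.

Things in the scene. Friction and masses are not known exactly. Their poses are not given: they have to be found in the camera images.
- gauge: Fixed aluminium gauge, 430 x 102 mm. Origin: centre of its underside, on the worktop; x runs along the trough from the carriage to the end stop. Trough floor 20 mm up, 46 mm wide, walls 14 mm high. The end stop, a dark steel block with a black knob across the trough, has its face 125 to 165 mm from the origin along +x, differently each time; it is not reported: see or feel it.
- carriage: Dark steel carriage, 74 x 76 x 42 mm without button and thumb wall, on the trough. Origin: on the trough's floor under the button's centre; axes as the gauge's. It slides along the gauge's x, 170 mm at most. It is latched in notches 5 mm apart (they hold about 70 N) unless the button is down; then it slides with about 1 N. Let go between two notches, it slips back into the last one.
- thumb_wall (a point): Centre of the rear (-x) upright face of the carriage's thumb wall, which is 44 mm wide, 8 mm thick and stands 26 mm ahead (+x) of the button's centre; its upper edge is 20 mm above the button's raised top, this point 5 mm above it. Pushing it towards +x moves the carriage. Behind it and at the sides the button is open.
- tip_free (a point): Point fixed on the carriage: where the centre of the spring tip's face (26 mm steel disc, 20 mm above the trough's floor) is when the tip is free, 68 mm ahead of the button's centre. The tip can be driven back 20 mm from here, with 1.5 N at first and 1.2 N more per mm (about 13.5 N half-way).
- release (a joint): Travel of the release button in m: 0 up (latched), 0.008 fully down; it springs back up. About 8 N to start it, 13 N fully down; the latch is clear of the notches from about 3 mm down.
- release_top (a point): Centre of the button's flat ribbed top, 44 mm along the gauge's x by 32 mm across, 72 mm above the worktop when up. It travels with the carriage.
- bar: Grey mortar bar, 160 x 40 x 41 mm, about 0.35 kg, lying loose lengthwise in the trough between the tip and the end stop, touching neither. Origin: centre of its underside, its x axis along its length. Takes 1.5 to 3 N to push along.
- brass_mould: Brass mould with three posts, 62 x 62 x 60 mm, standing beside the gauge. Origin: centre of its underside.
- mortar_cube: Grey mortar cube, 50 mm, standing beside the gauge. Origin: centre of its underside.
- steel_ring_b: Dark steel ring, 49 mm across, 37 mm high, standing beside the gauge on the robot's side. Origin: centre of its underside.

How it is judged (in metres and radians):
On the way, in this order (a step that is already met when the one before it is completed fails the run):
1. the carriage has been slid at least 10 mm with the release button held down (value of joint release above 0.0015 m and distance of carriage from where it was at the start of the episode above 0.01 m), for 0.1 s.
2. with the button still down the spring tip presses the bar against the end stop (value of joint release above 0.0015 m and contact force between carriage and bar above 6.5 N), for 0.2 s.
At the end, for the whole second after the job is handed in: The button is up (within 2.8 mm) and the carriage latched and still; the bar lies flat and straight in the trough, at rest, held against the end stop by the spring tip with 5.5 to 22 N, which is the tip driven in by about 3 to 17 of its 20 mm (value of joint release below 0.0028 m and contact force between carriage and bar between 5.5 and 22 N and linear speed of each of carriage, bar below 0.004 m/s and z of bar in the frame of gauge between 0.017 and 0.023 m and angle between the x axis of bar and the x axis of gauge, either way round below 0.1 rad); the robot touches nothing.
It fails at once if the gripper or arm touches the bar (contact force between any of the fingers, the arm and bar above 1 N).
It fails at once if the bar is rammed (over 35 N from the carriage) (contact force between carriage and bar above 35 N).
It fails at once if the brass mould, the mortar cube or the steel ring is shifted more than 20 mm (distance of any of brass_mould, mortar_cube, steel_ring_b from where it was at the start of the episode above 0.02 m).
It also fails if it takes over 51 s, if anything falls off the work surface, if the arm or the gripper's body presses on something with over 40 N, if the wrist force passes 120 N, or if a joint passes its speed limit or range.

## Robot

A 6-joint arm with a two-finger parallel gripper is mounted at the origin on a cart in front of the work surface, level with it; the furniture and walls round the work are solid. World frame = base frame: x ahead of the robot, y to its left, z up, the work surface at z = 0. Lengths are in mm, angles in degrees, forces in N, time in s.
With the tool pointing down it reaches from about 350 to 975 mm from the base axis. Payload 7.1 kg.
Tool frame: the origin (TCP) lies at the very end of the fingers, on their centre line; the grasp point (between the pads) lies 19 mm behind it (bot.pinch_z is the distance from the TCP to the grasp point, in mm); z points along the fingers, y is the line along which they close (so a half turn about z gives the same grasp; the last joint's range is limited). The gripper opens to 88 mm and grips with 3 to 60 N. Pads are 20 mm wide; open, the fingers measure 115 mm over their backs; the gripper's body (75 mm by 178 mm) begins 61 mm behind the grasp point.
Start: joints at [-71.104, 24.242, 93.386, -0, 62.372, -1.089], TCP at [213.623, -587.341, 222.675] pointing down, gripper open.
Joint ranges: [-172.04, 172.04], [-51.8, 120.97], [4.93, 147.93], [-75.15, 255.16], [6.16, 154.13], [-145.62, 145.62]. Speed limits (degrees/s): [136.94, 136.94, 172.46, 180, 180, 180].

## Interface

Orientations are given as [roll, pitch, yaw] about the fixed x, y, z axes, in that order (R = Rz(yaw) Ry(pitch) Rx(roll)).
In Python, from station import bot gives the robot as it stands.
- The arm moves only by the tool move_arm, never from a script. Its arguments are lists of equal length, an entry for each row: "grip": the gripper's target within -1 to 1 (fully open at 1, half-way at 0, shut at -1); "travel": the shift along the world's x, y, z in units of 0.5 m (1.0 is 0.5 m), a list of three; "angular": the turn, a rotation vector about the world's x, y, z in units of 180 degrees (1.0 is 180 degrees), a list of three. A call has 1 to 8 rows; each row is the pose to reach, as a shift and turn from the pose commanded when the call began, turning the shorter way round; what a row does not reach only later rows make up. A row lasts 1/8 s, in which the tool goes at most 62.5 mm and 10.7 degrees, less where a joint would pass 70% of its speed; a pose out of reach is approached as far as the arm can. A call with a number of a shift or a turn outside -1 to 1 is refused whole. A call with a gripper value outside its range is refused whole. The fingers move at their own pace and stop on an object; the grip force is fixed at half the most. Time passes only in rows, so rows that repeat a pose let the fingers close. It gives the time, the measured TCP pose, the force, the opening and the grip force at its end, in the units of the state.
- bot.get_state(): the state, without advancing time (a new reading comes with each control period).
- bot.camera(name): name is "side" or "top"; returns the picture (400x640x3 uint8, red, green, blue); there is no depth.
- bot.get_calibration(name): a dict with "K" (3x3 intrinsics, pixels), "k1" (the pictures are not rectified: a ray, as slopes to the right and down, at radius r is drawn at 1 + k1 r^2 times it, then the intrinsics apply), "R" (3x3) and "t" (3): a world point X has camera coordinates R X + t. Camera axes: x right, y down, z forward; pixel columns grow to the right and rows downward; lengths in mm; the calibration is good to about 2 mm. A picture is of the moment at which its call begins. get_calibration takes no time and is no camera call.
- bot.close_job(): hands the job in; it is judged then, once.
The state is a dict: "time": time; "qpos": joint angles; "dq": joint speeds; "tau": joint torques, N m; "ee_pos": TCP position; "tcp_rot": TCP orientation; "wrist_force": force on the tool from outside, world axes, zero at the start; "wrist_torque": the same for the moment, N m; "width": opening from 0.0 (shut) to 1.0 (fully open); "finger_force": force on a finger pad.
Only numpy, scipy, OpenCV 4.12 (cv2) and the standard library are available. Lean on these libraries where they do the work, as an engineer would, in place of code of your own. Each camera call takes 0.05 s, during which the arm holds its last target. There are 200 camera calls.

## Working session

There is one attempt and no reset: what is moved stays moved. The work goes in short steps, Python scripts to look and compute and a tool call to move; the robot and the scene stay as the last step left them, time stands still between calls to the robot, and variables do not carry over. Pictures are saved under pics/ and viewed, at most 10 in all, crops included, and the job is handed in when it is done.

Besides the shell and the picture viewer there is one more tool, called as name(argument=value, ...), one argument or row to a line, values as JSON. move_arm: Moves the arm, as the interface text tells. Its arguments: {"type":"object","properties":{"grip":{"type":"array","items":{"type":"number"}},"travel":{"type":"array","items":{"type":"array","items":{"type":"number"}}},"angular":{"type":"array","items":{"type":"array","items":{"type":"number"}}}},"required":["grip","travel","angular"]}

```bash
mkdir -p pics; python3 - <<'E'
from station import bot
import cv2
for n in("top","side"):
    cv2.imwrite(f"pics/{n}0.png",bot.camera(n)[:,:,::-1]); c=bot.get_calibration(n); print(n,c)
s=bot.get_state(); print({k:s[k] for k in("time","ee_pos","tcp_rot","width","wrist_force")})
E
```

```text
top {'K': array([[470.47063948,   0.        , 329.43921734],
       [  0.        , 470.47063948, 198.84119843],
       [  0.        ,   0.        ,   1.        ]]), 'k1': -0.028228739634119066, 'R': array([[-0.01689872, -0.99966274,  0.01971876],
       [-0.99714018,  0.01539661, -0.07398927],
       [ 0.07366071, -0.0209127 , -0.99706407]]), 't': array([385.32675311, 539.5444281 , 889.74713069])}
side {'K': array([[366.42172015,   0.        , 319.30117474],
       [  0.        , 366.42172015, 203.73405595],
       [  0.        ,   0.        ,   1.        ]]), 'k1': -0.07882161859531626, 'R': array([[-0.85804314, -0.51355441, -0.0048833 ],
       [-0.22287696,  0.38091399, -0.89734631],
       [ 0.46269627, -0.76887346, -0.44130008]]), 't': array([655.37261835,  56.30778174, 938.53946625])}
{'time': 0.1, 'ee_pos': array([ 213.46708208, -586.87790727,  221.97831988]), 'tcp_rot': array([-1.79920152e+02, -1.82562890e-03,  1.99853199e+01]), 'width': 1.0002906472958417, 'wrist_force': array([-0.45870092, -0.02169496, -1.20413293])}
```

View pics/top0.png

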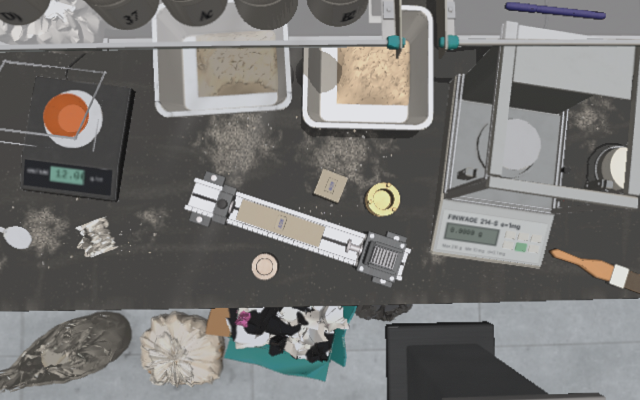

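View pics/side0.png

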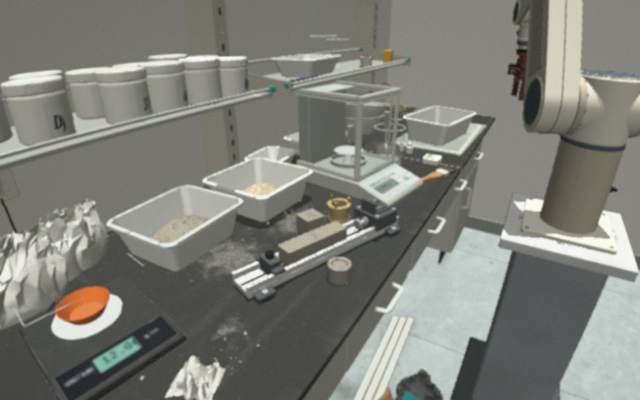

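The top view shows the gauge running from the carriage at about (384,258) to the end stop at about (210,197). The bar is at (282,222), the cube at (331,185), the brass mould at (382,199) and the ring at (264,266). I'll zoom in on the gauge.

```bash
cat > h.py <<'E'
from station import bot
import numpy as np, cv2
def ray(n,px):
    c=bot.get_calibration(n)
    K=c["K"]; s=cv2.undistortPoints(np.array([[px]],float),K,np.array([c["k1"],0,0,0,0.]))[0,0]
    R=np.array(c["R"]); return -R.T@c["t"], R.T@np.array([s[0],s[1],1])
def onz(n,px,z):
    o,d=ray(n,px); return o+d*(z-o[2])/d[2]
def proj(n,X):
    c=bot.get_calibration(n); R=np.array(c["R"])
    return cv2.projectPoints(np.array(X,float).reshape(-1,1,3),cv2.Rodrigues(R)[0],np.array(c["t"],float),c["K"],np.array([c["k1"],0,0,0,0.]))[0][:,0]
E
python3 - <<'E'
import cv2,numpy as np
im=cv2.imread("pics/top0.png")
cv2.imwrite("pics/crop.png",cv2.resize(im[215:295,325:425],None,fx=7,fy=7,interpolation=cv2.INTER_CUBIC))
from h import *
# bright gauge end/edges + bar mask
hsv=cv2.cvtColor(im,cv2.COLOR_BGR2HSV)
m=((hsv[:,:,1]>45)&(hsv[:,:,2]>110)).astype(np.uint8)
m[:190]=0;m[260:]=0;m[:,:225]=0;m[:,335:]=0
m=cv2.morphologyEx(m,cv2.MORPH_OPEN,np.ones((5,5)))
c=max(cv2.findContours(m,0,2)[0],key=cv2.contourArea)
r=cv2.minAreaRect(c);b=cv2.boxPoints(r);print(r)
P=[onz("top",p,61) for p in b];print(np.round(P,1))
E
```

```text
Traceback (most recent call last):
ValueError: max() iterable argument is empty
```

View pics/crop.png

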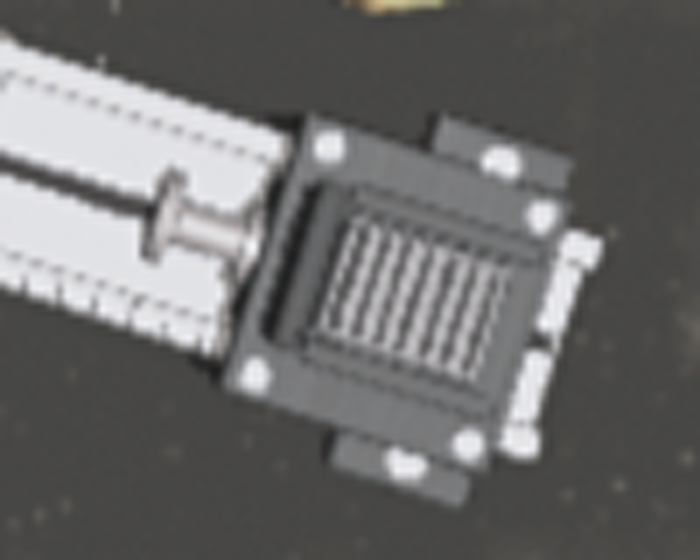

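Button centre is at crop (411,296), which is pixel (383.3,256.8). The thumb wall is on its left, and the spring tip disc is at about (348,245).

```bash
python3 - <<'E'
import cv2,numpy as np
from h import *
im=cv2.imread("pics/top0.png")
hsv=cv2.cvtColor(im,cv2.COLOR_BGR2HSV); print(hsv[222,262],hsv[230,305],hsv[245,340],hsv[270,264])
m=(cv2.absdiff(hsv[:,:,0],int(hsv[222,262,0]))<8)&(hsv[:,:,1]>25)&(hsv[:,:,2]>90)
m=m.astype(np.uint8)
m[:192]=0;m[255:]=0;m[:,:225]=0;m[:,335:]=0
m=cv2.morphologyEx(m,cv2.MORPH_OPEN,np.ones((3,3)))
m=cv2.morphologyEx(m,cv2.MORPH_CLOSE,np.ones((7,7)))
c=max(cv2.findContours(m,0,2)[0],key=cv2.contourArea)
b=cv2.boxPoints(cv2.minAreaRect(c));print(b)
P=np.array([onz("top",p,61) for p in b]);print(np.round(P,1))
e=[P[1]-P[0],P[2]-P[1]];L=max(e,key=np.linalg.norm);L=L*np.sign(L[1]);u=L/np.linalg.norm(L)
print([np.linalg.norm(x) for x in e],"u",u,"yaw",np.degrees(np.arctan2(u[1],u[0])))
bt=onz("top",(383.3,256.8),72);print("button",bt,"wall mid",bt+22*u)
c=P.mean(0);print("barc",c,"along from button",(c-bt)@u,"lateral",np.cross(u,c-bt)[2])
# end stop face: bar front
g=im[170:235,180:250];cv2.imwrite("pics/stop.png",cv2.resize(g,None,fx=8,fy=8,interpolation=cv2.INTER_CUBIC))
E
```

```text
[ 18  40 184] [ 19  40 183] [120   6 203] [ 13  35 213]
[[235.6     219.20001]
 [242.50003 198.5    ]
 [325.00003 226.     ]
 [318.1     246.70001]]
[[507.9 548.8  61. ]
 [545.5 536.2  61. ]
 [492.9 386.4  61. ]
 [455.6 399.6  61. ]]
[np.float64(39.648507875769624), np.float64(158.7156913156098)] u [ 0.33118597  0.9435655  -0.        ] yaw 70.65922503282196
button [435.74107086 282.76131675  72.        ] wall mid [443.02716224 303.51975774  72.        ]
barc [500.46096242 467.74921815  61.        ] along from button 195.98252179164368 lateral 0.1979411006950471
```

View pics/stop.png

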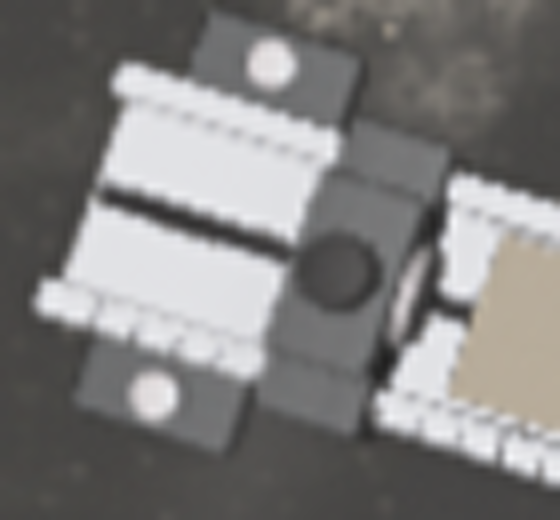

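move_arm(
  grip=[-1, -1, -1, -1, -1, -1, -1, -1],
  travel=[
    [0.334, 0.934, 0],
    [0.334, 0.934, 0],
    [0.334, 0.934, 0],
    [0.334, 0.934, 0],
    [0.334, 0.934, 0],
    [0.334, 0.934, 0],
    [0.334, 0.934, 0],
    [0.334, 0.934, 0],
  ],
  angular=[
    [0, 0, 0.281],
    [0, 0, 0.281],
    [0, 0, 0.281],
    [0, 0, 0.281],
    [0, 0, 0.281],
    [0, 0, 0.281],
    [0, 0, 0.281],
    [0, 0, 0.281],
  ],
)

```text
time: 1.1
ee_pos: [380.9, -118.4, 222.7]
tcp_rot: [180.0, -0.0, 70.6]
wrist_force: [1.1, -0.4, -0.2]
width: 0.129
finger_force: 0.0
```

```bash
python3 - <<'E'
from h import *
u=np.array([.3312,.9436,0]);bt=np.array([435.7,282.8,72])
for z in(40,53):
  for p in [(233.3,205.8)]: print("stop",z,(onz("top",p,z)-bt)@u)
  print("tip",z,(onz("top",(325+150/7-.5,215+243/7-.5),z)-bt)@u)
E
```

```text
stop 40 291.0181263069956
tip 40 66.0099879423065
stop 53 288.50010762281437
tip 53 66.81800458793211
```

move_arm(
  grip=[-1, -1, -1, -1, -1, -1, -1, -1],
  travel=[
    [0.113, 0.812, 0],
    [0.113, 0.812, 0],
    [0.113, 0.812, 0],
    [0.113, 0.812, 0],
    [0.113, 0.812, 0],
    [0.113, 0.812, 0],
    [0.113, 0.812, -0.1],
    [0.113, 0.812, -0.2],
  ],
  angular=[
    [0, 0, 0],
    [0, 0, 0],
    [0, 0, 0],
    [0, 0, 0],
    [0, 0, 0],
    [0, 0, 0],
    [0, 0, 0],
    [0, 0, 0],
  ],
)

```text
time: 2.1
ee_pos: [437.8, 288.6, 121.7]
tcp_rot: [179.9, -0.1, 70.7]
wrist_force: [0.2, 0.1, -2.0]
width: 0.005
finger_force: 0.0
```

```bash
python3 - <<'E'
from h import *
im=bot.camera("side")[:,:,::-1]; s=bot.get_state(); print(s["ee_pos"],s["tcp_rot"],s["width"],s["wrist_force"])
t=bot.camera("top")[:,:,::-1]
p=proj("side",[[437,287,80]])[0];q=proj("top",[[437,287,80]])[0];print(p,q,proj("side",[s["ee_pos"]]))
f=lambda i,p:cv2.resize(i[max(0,int(p[1])-60):int(p[1])+50,int(p[0])-55:int(p[0])+55],(390,390),interpolation=cv2.INTER_CUBIC)
cv2.imwrite("pics/near.png",np.hstack([f(im,p),f(t,q)]))
E
```

```text
[433.49434062 284.89450857 115.45395812] [-179.68755356    0.39176716   70.70120907] 0.0036843317346671642 [-2.44893561 -1.15092803 -4.06762058]
[374.13060718 202.26444704] [381.50968571 256.35255281] [[376.74849292 188.84454666]]
```

View pics/near.png

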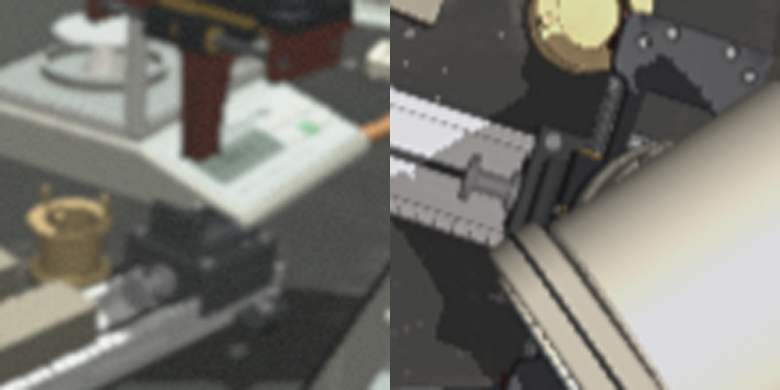

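The side crop shows the closed fingers above the carriage. The tip is at pixel (375,186) and the projected TCP at (377,189), so the two agree. I'll descend.

move_arm(
  grip=[-1, -1, -1, -1, -1, -1, -1],
  travel=[
    [0, 0, -0.04],
    [0, 0, -0.07],
    [0, 0, -0.08],
    [0, 0, -0.08],
    [0, 0, -0.084],
    [0, 0, -0.088],
    [0, 0, -0.092],
  ],
  angular=[
    [0, 0, 0],
    [0, 0, 0],
    [0, 0, 0],
    [0, 0, 0],
    [0, 0, 0],
    [0, 0, 0],
    [0, 0, 0],
  ],
)

```text
time: 3.08
ee_pos: [437.2, 285.7, 76.8]
tcp_rot: [180.0, -0.0, 70.6]
wrist_force: [0.3, 0.4, 0.5]
width: 0.004
finger_force: 0.0
```

move_arm(
  grip=[-1, -1, -1, -1, -1, -1],
  travel=[
    [0, 0, -0.004],
    [0, 0, -0.008],
    [0, 0, -0.012],
    [0, 0, -0.016],
    [0, 0, -0.02],
    [0, 0, -0.02],
  ],
  angular=[
    [0, 0, 0],
    [0, 0, 0],
    [0, 0, 0],
    [0, 0, 0],
    [0, 0, 0],
    [0, 0, 0],
  ],
)

```text
time: 3.82
ee_pos: [437.3, 286.1, 67.4]
tcp_rot: [180.0, -0.0, 70.6]
wrist_force: [-3.2, 0.3, 10.0]
width: 0.003
finger_force: 5.5
```

move_arm(
  grip=[-1, -1, -1, -1, -1, -1, -1, -1],
  travel=[
    [0, 0, -0.003],
    [0, 0, -0.003],
    [0.002, 0.006, -0.003],
    [0.005, 0.013, -0.003],
    [0.007, 0.019, -0.003],
    [0.009, 0.026, -0.003],
    [0.011, 0.032, -0.003],
    [0.013, 0.038, -0.003],
  ],
  angular=[
    [0, 0, 0],
    [0, 0, 0],
    [0, 0, 0],
    [0, 0, 0],
    [0, 0, 0],
    [0, 0, 0],
    [0, 0, 0],
    [0, 0, 0],
  ],
)

```text
time: 4.82
ee_pos: [444.1, 305.4, 66.2]
tcp_rot: [180.0, -0.1, 70.6]
wrist_force: [-3.9, -1.8, 11.9]
width: 0.005
finger_force: 5.8
```

move_arm(
  grip=[-1, -1, -1, -1, -1, -1, -1, -1],
  travel=[
    [0.002, 0.006, 0],
    [0.004, 0.012, 0],
    [0.006, 0.018, 0],
    [0.008, 0.024, 0],
    [0.01, 0.03, 0],
    [0.012, 0.036, 0],
    [0.015, 0.042, 0],
    [0.017, 0.047, 0],
  ],
  angular=[
    [0, 0, 0],
    [0, 0, 0],
    [0, 0, 0],
    [0, 0, 0],
    [0, 0, 0],
    [0, 0, 0],
    [0, 0, 0],
    [0, 0, 0],
  ],
)

```text
time: 5.82
ee_pos: [452.4, 328.9, 66.2]
tcp_rot: [180.0, -0.1, 70.6]
wrist_force: [-3.6, 0.1, 12.1]
width: 0.006
finger_force: 5.8
```

```bash
python3 - <<'E'
from h import *
t=bot.camera("top")[:,:,::-1]; s=bot.get_state(); print(s["ee_pos"],s["wrist_force"])
im=bot.camera("side")[:,:,::-1]
q=proj("top",[s["ee_pos"]])[0];p=proj("side",[s["ee_pos"]])[0];print(q,p)
f=lambda i,p,dx:cv2.resize(i[int(p[1])-60:int(p[1])+50,int(p[0])-55+dx:int(p[0])+55+dx],(390,390),interpolation=cv2.INTER_CUBIC)
cv2.imwrite("pics/mid.png",np.hstack([f(im,p,-30),f(t,q,-20)]))
E
```

```text
[452.52185907 329.17352393  66.29101573] [-3.68992453  1.04785638 12.30902423]
[357.05771802 247.78894606] [360.6240908  212.76340886]
```

View pics/mid.png

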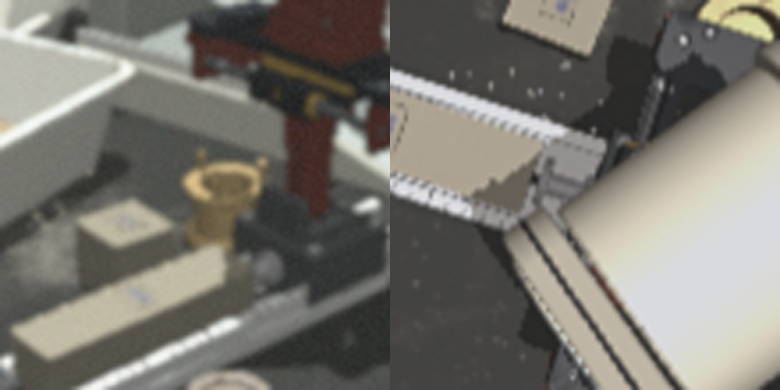

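The carriage has followed the finger by about 42 mm. The tip, at about (324,241), is nearly at the bar's rear end. I'll continue gently and watch the forces.

move_arm(
  grip=[-1, -1, -1, -1, -1, -1, -1, -1],
  travel=[
    [0.002, 0.005, 0],
    [0.003, 0.009, 0],
    [0.005, 0.014, 0],
    [0.007, 0.019, 0],
    [0.008, 0.023, 0],
    [0.01, 0.028, 0],
    [0.012, 0.033, 0],
    [0.013, 0.038, 0],
  ],
  angular=[
    [0, 0, 0],
    [0, 0, 0],
    [0, 0, 0],
    [0, 0, 0],
    [0, 0, 0],
    [0, 0, 0],
    [0, 0, 0],
    [0, 0, 0],
  ],
)

```text
time: 6.92
ee_pos: [458.8, 347.3, 66.2]
tcp_rot: [180.0, -0.0, 70.6]
wrist_force: [-2.1, -2.9, 11.8]
width: 0.006
finger_force: 5.9
```

move_arm(
  grip=[-1, -1, -1, -1, -1],
  travel=[
    [0.001, 0.004, 0],
    [0.003, 0.008, 0],
    [0.004, 0.012, 0],
    [0.005, 0.015, 0],
    [0.005, 0.015, 0],
  ],
  angular=[
    [0, 0, 0],
    [0, 0, 0],
    [0, 0, 0],
    [0, 0, 0],
    [0, 0, 0],
  ],
)

```text
time: 7.55
ee_pos: [460.7, 353.0, 65.7]
tcp_rot: [-180.0, 0.2, 70.6]
wrist_force: [-1.7, -7.5, 12.2]
width: 0.006
finger_force: 6.0
```

move_arm(
  grip=[-1, -1, -1, -1, -1],
  travel=[
    [0.001, 0.003, 0],
    [0.002, 0.006, 0],
    [0.003, 0.009, 0],
    [0.003, 0.009, 0],
    [0.003, 0.009, 0],
  ],
  angular=[
    [0, 0, 0],
    [0, 0, 0],
    [0, 0, 0],
    [0, 0, 0],
    [0, 0, 0],
  ],
)

```text
time: 8.18
ee_pos: [462.0, 357.4, 65.7]
tcp_rot: [-180.0, 0.2, 70.6]
wrist_force: [-0.9, -8.7, 12.8]
width: 0.004
finger_force: 6.0
```

move_arm(
  grip=[-1, -1, -1, -1, -1],
  travel=[
    [0.001, 0.003, 0],
    [0.002, 0.006, 0],
    [0.003, 0.009, 0],
    [0.003, 0.009, 0],
    [0.003, 0.009, 0],
  ],
  angular=[
    [0, 0, 0],
    [0, 0, 0],
    [0, 0, 0],
    [0, 0, 0],
    [0, 0, 0],
  ],
)

```text
time: 8.8
ee_pos: [463.3, 361.8, 65.6]
tcp_rot: [-180.0, 0.2, 70.6]
wrist_force: [-2.6, -8.6, 11.7]
width: 0.008
finger_force: 6.7
```

```bash
python3 - <<'E'
from h import *
t=bot.camera("top")[:,:,::-1]; s=bot.get_state(); print(s["ee_pos"],s["wrist_force"])
q=proj("top",[s["ee_pos"]])[0];print(q)
cv2.imwrite("pics/t3.png",cv2.resize(t[175:275,195:365],None,fx=4.7,fy=4.7,interpolation=cv2.INTER_CUBIC))
E
```

```text
[463.36002405 361.77020246  65.58116919] [-1.96226248 -9.16062549 11.20299558]
[338.91429886 242.08173992]
```

View pics/t3.png

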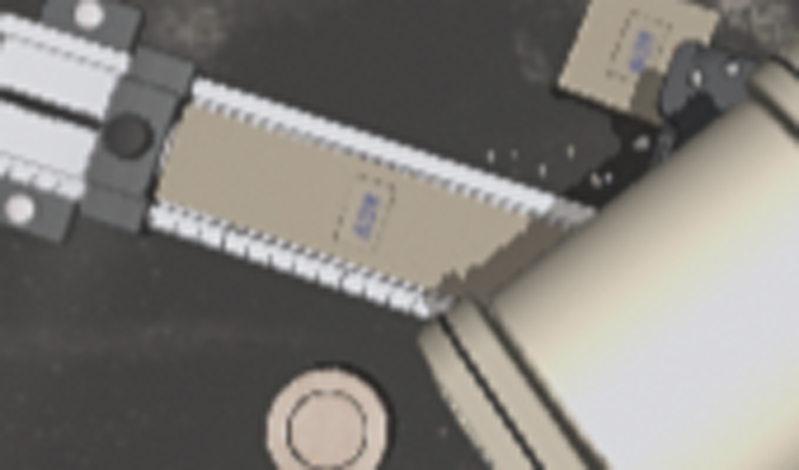

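The bar is now seated against the stop: its left end touches the anvil at about (165,150) in the crop. I'll drive the tip in a bit more.

move_arm(
  grip=[-1, -1, -1, -1, -1],
  travel=[
    [0.001, 0.003, 0],
    [0.002, 0.006, 0],
    [0.003, 0.009, 0],
    [0.003, 0.009, 0],
    [0.003, 0.009, 0],
  ],
  angular=[
    [0, 0, 0],
    [0, 0, 0],
    [0, 0, 0],
    [0, 0, 0],
    [0, 0, 0],
  ],
)

```text
time: 9.48
ee_pos: [464.5, 365.2, 65.6]
tcp_rot: [-179.9, 0.3, 70.6]
wrist_force: [-2.8, -13.3, 14.4]
width: 0.01
finger_force: 9.1
```

move_arm(
  grip=[-1, -1, -1, -1, -1],
  travel=[
    [0.001, 0.003, 0],
    [0.002, 0.006, 0],
    [0.002, 0.007, 0],
    [0.002, 0.007, 0],
    [0.002, 0.007, 0],
  ],
  angular=[
    [0, 0, 0],
    [0, 0, 0],
    [0, 0, 0],
    [0, 0, 0],
    [0, 0, 0],
  ],
)

```text
time: 10.1
ee_pos: [465.4, 367.8, 65.6]
tcp_rot: [-179.9, 0.4, 70.6]
wrist_force: [-1.9, -17.5, 16.8]
width: 0.006
finger_force: 11.4
```

move_arm(
  grip=[-1, -1, -1, -1, -1, -1],
  travel=[
    [0, 0, -0.001],
    [0, 0, 0.004],
    [0, 0, 0.008],
    [0, 0, 0.012],
    [0, 0, 0.018],
    [0, 0, 0.024],
  ],
  angular=[
    [0, 0, 0],
    [0, 0, 0],
    [0, 0, 0],
    [0, 0, 0],
    [0, 0, 0],
    [0, 0, 0],
  ],
)

```text
time: 10.85
ee_pos: [462.8, 366.0, 74.1]
tcp_rot: [-179.7, 0.7, 70.6]
wrist_force: [-2.3, -13.7, -9.5]
width: 0.006
finger_force: 6.8
```

move_arm(
  grip=[-1, -1, -1, -1, -1, -1, -1, -1],
  travel=[
    [-0.003, -0.009, 0.001],
    [-0.006, -0.018, 0.002],
    [-0.01, -0.028, 0.004],
    [-0.01, -0.028, 0.02],
    [-0.01, -0.028, 0.05],
    [-0.01, -0.028, 0.1],
    [-0.01, -0.1, 0.2],
    [-0.01, -0.2, 0.25],
  ],
  angular=[
    [0, 0, 0],
    [0, 0, 0],
    [0, 0, 0],
    [0, 0, 0],
    [0, 0, 0],
    [0, 0, 0],
    [0, 0, 0],
    [0, 0, 0],
  ],
)

```text
time: 11.85
ee_pos: [463.1, 272.5, 205.9]
tcp_rot: [179.8, -0.2, 70.7]
wrist_force: [0.3, -0.6, -0.6]
width: 0.005
finger_force: 0.0
```

move_arm(
  grip=[-1, -1, -1, -1],
  travel=[
    [0, -0.12, 0],
    [-0.1, -0.24, 0],
    [-0.1, -0.34, 0],
    [-0.1, -0.34, 0],
  ],
  angular=[
    [0, 0, 0],
    [0, 0, 0],
    [0, 0, 0],
    [0, 0, 0],
  ],
)

```text
time: 12.35
ee_pos: [410.9, 98.9, 203.3]
tcp_rot: [179.9, -0.0, 70.3]
wrist_force: [0.2, 1.1, -0.3]
width: 0.006
finger_force: 0.0
```

```bash
python3 - <<'E'
from h import *
t=bot.camera("top")[:,:,::-1]; s=bot.get_state(); print(s["time"],s["ee_pos"],s["wrist_force"])
cv2.imwrite("pics/end.png",cv2.resize(t[165:295,195:425],None,fx=3.4,fy=3.4,interpolation=cv2.INTER_CUBIC))
E
```

```text
12.4 [412.05592246 100.54866514 203.47781722] [ 1.12721632  1.01832814 -0.10687484]
```

View pics/end.png

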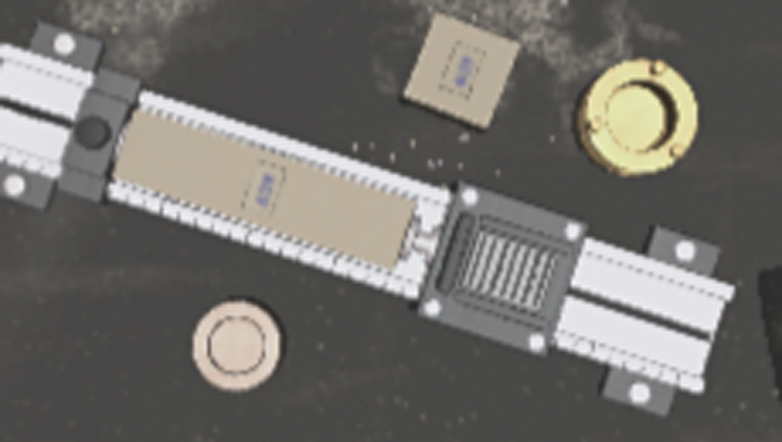

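The tip at crop (415,235) presses on the bar, the bar touches the stop, and the other objects are in place. I'll check the carriage travel and then hand in.

```bash
python3 - <<'E'
from h import *
d=onz("top",(344.1,242.3),72)-np.array([435.74,282.76,72]);D=d@np.array([.3312,.9436,0]);print(D,"driven in ~",D-61.5)
if 4.5<D-61.5<16: print(bot.close_job())
E
```

```text
75.01188110510006 driven in ~ 13.51188110510006
the job is handed in; nothing more can be done
None
```

The job is handed in. The carriage is latched with the bar pressed against the end stop and the tip driven in about 13 mm of 20 by camera estimate. The mould, cube and ring look unmoved, and the arm was clear after about 12 s. The judge gave no verdict.

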